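# Lay out four stone axe heads by size in a finds tray

## Robot

A 7-joint arm with a two-finger parallel gripper is mounted at the origin on the work surface. World frame = base frame: x ahead of the robot, y to its left, z up, the work surface at z = 0. Lengths are in m, angles in rad, forces in N, time in s.
With the tool pointing down it reaches from about 0.4 to 0.875 m from the base axis. Payload 19.3 kg.
Tool frame: the origin (TCP) lies midway between the tips of the shut fingers; the grasp point (between the pads) lies 19 mm behind it; z points along the fingers, y is the direction in which the jaws open and shut (so a half turn about z gives the same grasp; the last joint's range is limited). The gripper opens to 85 mm and grips with 20 to 120 N. Pads are 22 mm wide; open, the fingers measure 114 mm over their backs; the gripper's body (76 mm by 85 mm) begins 54 mm behind the grasp point. The pads swing forward as they close: fully open they stand 13 mm farther back than shut.
Start: joints at [-1.252, 0.521, -0.036, 1.599, 0.021, 1.021, -0.113], TCP at [0.237, 0.578, 0.231] pointing down, gripper open.
Joint ranges: [-2.91, 2.91], [-0.3, 2.13], [-1.5, 1.42], [0.17, 2.43], [-1.26, 4.41], [0.16, 1.93], [-2.52, 2.52]. Speed limits (rad/s): [1.89, 1.89, 2.39, 2.39, 3.01, 3.01, 3.01].

## Interface

Orientations are given as [roll, pitch, yaw] about the fixed x, y, z axes, in that order (R = Rz(yaw) Ry(pitch) Rx(roll)).
In Python, from workcell import telemetry, cams, workorder gives the robot as it stands. The module is installed in compiled form; this text tells all that it offers.
- The arm moves only by the tool apply_moves, never from a script. Its argument "steps" is a list of rows, each a list of 4 numbers: the shift along the tool's x, y, z in cm, then the turn about the tool's z in rad. A call has exactly 10 rows; each row is the pose to reach, as a shift and turn from the pose commanded when the call began, along the tool's axes at that moment; what a row does not reach only later rows make up. A row lasts 1/12 s, in which the tool goes at most 41.7 mm and 7.16 degrees, less where a joint would pass 70% of its speed; a pose out of reach is approached as far as the arm can. A call with a gripper value outside its range is refused whole. "claw" is the closure, from 0 (fully open) to 1 (shut), set as the call begins (left out, the last holds). The fingers move at their own pace and stop on an object; "force" is the grip in N (left out, the last holds). Time passes only in rows, so rows that repeat a pose let the fingers close, or fill a call up. It gives the time, the measured TCP pose, the force and the opening at its end, in the units of the state.
- telemetry.observe(): the state, without advancing time (a new reading comes with each control period).
- cams.grab_frame(name): name is "scene" or "top" or "wrist"; returns a dict with "color" (420x560x3 uint8, red, green, blue), "mtx" (3x3 intrinsics, pixels), "k1" (the pictures are not rectified: a ray, as slopes to the right and down, at radius r is drawn at 1 + k1 r^2 times it, then the intrinsics apply), "eye" and "orientation" of the camera in the world; the wrist camera has in their place "T_tool_cam" (4x4, takes a point from camera to tool coordinates, whose origin is the TCP and whose axes are the flange's). Camera axes: x right, y down, z forward; pixel columns grow to the right and rows downward; lengths in m; the calibration is good to about 2 mm. A picture is of the moment at which its call begins: read the wrist's pose just before it. There is no depth.
- workorder.job_done(): hands the job in, once; it reports no verdict.
Trained networks look in the newest picture that a camera, given by its name, has taken for a name from the list of things; names that differ only in an ending like _2 or _b are one class to them, and where a whole thing is asked for, a point or a joint stands for the part that bears it (a point fixed in the world has none). Each returns a list of dicts, best first, with "score" (0 to 1); they miss things now and then, are a little off and sometimes report something else, mostly with a low value. They report only what shows in the picture. A call takes as long as a camera call. They do not tell look-alikes from the thing itself.
- cams.find_in(camera, name): "box" ([left, top, width, height] in pixels, round what is visible of it).
- cams.pinpoint(camera, name): "uv" ([column, row] in pixels: a listed point, or the origin of a listed thing).
The state is a dict: "clock": time; "qpos": joint angles; "qd": joint speeds; "joint_efforts": joint torques, N m; "position": TCP position; "tool_rot": TCP orientation; "force": force on the tool from outside, world axes, zero at the start; "moment": the same for the moment, N m; "grip_width": finger opening in m.
Only numpy, scipy, OpenCV 4.12 (cv2) and the standard library are available. Lean on these libraries where they do the work, as an engineer would, in place of code of your own. Each camera call takes 0.05 s, during which the arm holds its last target. There are 200 camera calls.

## Task

Lay the four polished stone axe heads in the white finds tray, one in each felt-lined bay, in order of length: the longest in the bay next to the label card, the next longest beside it, and so on down to the shortest at the handle end. Each lies flat in the middle of its bay, lengthwise, with its cutting edge (the wide end) towards the back of the tray, away from the robot. Set them down gently, never drop them or let them knock against one another, and leave the brush and the jar where they are.

Things in the scene. Friction and masses are not known exactly. Their poses are not given: they have to be found in the camera images.
- axe_118: the longest of four grey-green stone axe heads, lying flat: 118 mm long, 30 mm thick, 56 mm wide at the cutting edge, 49 mm across the middle, 40 mm at the butt, with upright flat flanks 17 mm high at mid thickness to grip; about 320 g. A dark drilled hole near the butt. Origin: underside, middle of length and width; x points along it to the wide, sharp cutting edge, z up.
- axe_100: the second longest of four grey-green stone axe heads, lying flat: 100 mm long, 27 mm thick, 49 mm wide at the cutting edge, 42 mm across the middle, 35 mm at the butt, with upright flat flanks 15 mm high at mid thickness to grip; about 210 g. A dark drilled hole near the butt. Origin: underside, middle of length and width; x points along it to the wide, sharp cutting edge, z up.
- axe_82: the third longest of four grey-green stone axe heads, lying flat: 82 mm long, 24 mm thick, 42 mm wide at the cutting edge, 36 mm across the middle, 30 mm at the butt, with upright flat flanks 13 mm high at mid thickness to grip; about 130 g. A dark drilled hole near the butt. Origin: underside, middle of length and width; x points along it to the wide, sharp cutting edge, z up.
- axe_66: the shortest of four grey-green stone axe heads, lying flat: 66 mm long, 22 mm thick, 36 mm wide at the cutting edge, 31 mm across the middle, 26 mm at the butt, with upright flat flanks 12 mm high at mid thickness to grip; about 80 g. A dark drilled hole near the butt. Origin: underside, middle of length and width; x points along it to the wide, sharp cutting edge, z up.
- bay_a: leftmost (+y end, seen from the robot) of the four equal bays in the tray: a grey felt-lined rectangle 140 mm (x, front to back) by 74 mm (y) and 2 mm thick, hard and fixed, 85 mm from bay to bay. Origin: centre of its underside, so things rest 2 mm above it, 7 mm above the bench; x points to the tray's back.
- bay_b: second from the left of the four equal bays in the tray: a grey felt-lined rectangle 140 mm (x, front to back) by 74 mm (y) and 2 mm thick, hard and fixed, 85 mm from bay to bay. Origin: centre of its underside, so things rest 2 mm above it, 7 mm above the bench; x points to the tray's back.
- bay_c: third from the left of the four equal bays in the tray: a grey felt-lined rectangle 140 mm (x, front to back) by 74 mm (y) and 2 mm thick, hard and fixed, 85 mm from bay to bay. Origin: centre of its underside, so things rest 2 mm above it, 7 mm above the bench; x points to the tray's back.
- bay_d: rightmost (-y end) of the four equal bays in the tray: a grey felt-lined rectangle 140 mm (x, front to back) by 74 mm (y) and 2 mm thick, hard and fixed, 85 mm from bay to bay. Origin: centre of its underside, so things rest 2 mm above it, 7 mm above the bench; x points to the tray's back.
- tray: white shallow finds tray, fixed: 440 mm long (y) by 165 mm (x), floor 5 mm thick, rim 14 mm high and 4 mm thick all round. Origin: at bench level under the middle of its back edge, the long side away from the robot; x points away from the robot, z up. Bays in a row along y, 82.5 mm in front of the back edge.
- label_card: blank white label card in a flat dark steel frame, 80 x 26 mm and 5 mm high, fixed on the tray floor at one end of the row of bays (left or right: it differs from start to start), 70 mm from the centre of the end bay. A black bow handle, 90 mm long and 28 mm high, is at the other end. Origin: centre of its underside.
- brush: bystander: slim cleaning brush with a wooden handle, 175 mm long, 22 mm wide and 11 mm high, lying to the right of the tray. Origin: underside, middle; x along it to the bristles.
- jar: bystander: closed glass sample jar 48 mm in diameter and 60 mm high, standing to the left of the tray. Origin: centre of its underside.
Mind the look-alikes: they are no part of the job. What is shaped like the axe_82 but pink is not meant. What is shaped like the axe_100 but orange is not meant.

How it is judged:
At the end, for the whole second after the job is handed in: Counting from the label card's end, the bays hold the axe heads from longest to shortest: each one's centre within 12 mm of its bay's centre, its length within 15 degrees of the bay's with the cutting edge towards the tray's back, lying flat (within 6 degrees, on the bay), released and at rest (((horizontal distance between label_card and bay_a below 0.1 m and horizontal distance between axe_118 and bay_a below 0.012 m and horizontal distance between axe_100 and bay_b below 0.012 m and horizontal distance between axe_82 and bay_c below 0.012 m and horizontal distance between axe_66 and bay_d below 0.012 m) or (horizontal distance between label_card and bay_d below 0.1 m and horizontal distance between axe_118 and bay_d below 0.012 m and horizontal distance between axe_100 and bay_c below 0.012 m and horizontal distance between axe_82 and bay_b below 0.012 m and horizontal distance between axe_66 and bay_a below 0.012 m)) and angle between the x axis of each of axe_118, axe_100, axe_82, axe_66 and the x axis of tray, either way round below 0.26 rad and x of tray in the frame of axe_118 above 0 m and angle between each of axe_118, axe_100, axe_82, axe_66's own z axis and vertical below 0.1 rad and height (world z) of each of axe_118, axe_100, axe_82, axe_66 below 0.012 m and linear speed of each of axe_118, axe_100, axe_82, axe_66 below 0.02 m/s and angular speed of each of axe_118, axe_100, axe_82, axe_66 below 0.1 rad/s and contact force between each of axe_118, axe_100, axe_82, axe_66 and the fingers below 0.1 N and x of tray in the frame of axe_100 above 0 m and x of tray in the frame of axe_82 above 0 m and x of tray in the frame of axe_66 above 0 m); the robot touches nothing.
It fails at once if two axe heads knock together (more than 2 N) (contact force between axe_118 and axe_100 above 2 N or contact force between any of axe_118, axe_100 and axe_82 above 2 N or contact force between any of axe_118, axe_100, axe_82 and axe_66 above 2 N).
It fails at once if an axe head is dropped (moves faster than 0.6 m/s with nothing gripping it) ((linear speed of axe_118 above 0.6 m/s and contact force between axe_118 and the fingers below 0.1 N) or (linear speed of axe_100 above 0.6 m/s and contact force between axe_100 and the fingers below 0.1 N) or (linear speed of axe_82 above 0.6 m/s and contact force between axe_82 and the fingers below 0.1 N) or (linear speed of axe_66 above 0.6 m/s and contact force between axe_66 and the fingers below 0.1 N)).
It fails at once if the brush or the jar is moved more than 30 mm (distance of any of brush, jar from where it was at the start of the episode above 0.03 m).
It also fails if it takes over 104 s, if anything falls off the work surface, if the arm or the gripper's body presses on something with over 40 N, if the wrist force passes 120 N, or if a joint passes its speed limit or range.

## Working session

There is one attempt and no reset: what is moved stays moved. The work goes in short steps, Python scripts to look and compute and a tool call to move; the robot and the scene stay as the last step left them, time stands still between calls to the robot, and variables do not carry over. Pictures are saved under pics/ and viewed, about 12 in all and at most 16, crops included, and the job is handed in when it is done.

Besides the shell and the picture viewer there is one more tool, called in YAML: its name, and indented under it one key for each argument. apply_moves: Moves the arm, as the interface text tells. Its arguments: {"type":"object","properties":{"steps":{"type":"array"},"claw":{"type":"number"},"force":{"type":"number"}},"required":["steps"]}

```bash
mkdir -p pics; cat > h.py <<'E'
import numpy as np, cv2
from scipy.spatial.transform import Rotation as R
from workcell import telemetry, cams, workorder
def rot(o):
    o=np.array(o,float)
    return o if o.shape==(3,3) else (R.from_euler('xyz',o).as_matrix() if o.size==3 else R.from_quat(o).as_matrix())
def pose(f,st=None):
    if 'eye' in f: return rot(f['orientation']),np.array(f['eye'],float)
    T=np.array(f['T_tool_cam']); Rt=rot(st['tool_rot']); return Rt@T[:3,:3],Rt@T[:3,3]+np.array(st['position'])
def px2w(f,uv,z,st=None):
    Rc,e=pose(f,st); K=np.array(f['mtx'])
    uv=np.atleast_2d(uv).astype(float); d=np.c_[(uv[:,0]-K[0,2])/K[0,0],(uv[:,1]-K[1,2])/K[1,1]]
    u=d.copy()
    for _ in range(20): u=d/(1+f['k1']*(u**2).sum(1,keepdims=True))
    r=np.c_[u,np.ones(len(u))]@Rc.T
    return e+r*((z-e[2])/r[:,2])[:,None]
def w2px(f,P,st=None):
    Rc,e=pose(f,st); K=np.array(f['mtx']); p=(np.atleast_2d(P)-e)@Rc; u=p[:,:2]/p[:,2:]
    u=u*(1+f['k1']*(u**2).sum(1,keepdims=True)); return u*[K[0,0],K[1,1]]+[K[0,2],K[1,2]]
def save(f,n,s=1): cv2.imwrite('pics/'+n,cv2.resize(f['color'][:,:,::-1],None,fx=s,fy=s,interpolation=cv2.INTER_CUBIC))
E
python3 - <<'E'
from h import *
s=telemetry.observe(); print({k:np.round(v,3) for k,v in s.items()})
f=cams.grab_frame('top'); save(f,'top1.png',1.4); print(f['eye'],f['orientation'],f['k1'],f['mtx'])
for n in ['axe_118','axe_100','axe_82','axe_66','bay_a','tray','label_card','brush','jar']:
    for d in cams.pinpoint('top',n)[:8]:
        print(n,round(d['score'],2),np.round(d['uv']),np.round(px2w(f,d['uv'],0.007 if n in('bay_a','label_card') else 0)[0],3))
E
```

```text
{'clock': np.float64(0.0), 'qpos': array([-1.252,  0.522, -0.036,  1.6  ,  0.021,  1.021, -0.113]), 'qd': array([-0.001,  0.   ,  0.   , -0.001, -0.001, -0.   ,  0.001]), 'joint_efforts': array([ 2.0000e-03, -9.2710e+01,  1.9810e+00, -3.6991e+01,  1.8000e-02,
        9.0000e-03,  0.0000e+00]), 'position': array([0.237, 0.578, 0.231]), 'tool_rot': array([-3.14 ,  0.   ,  2.753]), 'force': array([-0.73 ,  0.346, -0.452]), 'moment': array([0.025, 0.018, 0.007]), 'grip_width': np.float64(0.086)}
[ 0.39089116 -0.01577761  1.25591222] [-3.02976187e+00 -2.13199470e-04 -1.56832807e+00] -0.1429782104796829 [[466.25114088   0.         282.81029318]
 [  0.         466.25114088 206.00631618]
 [  0.           0.           1.        ]]
axe_118 0.98 [174. 241.] [0.435 0.279 0.   ]
axe_118 0.97 [284. 277.] [ 0.341 -0.018  0.   ]
axe_118 0.87 [126. 280.] [0.328 0.411 0.   ]
axe_118 0.83 [377. 240.] [ 0.44  -0.271  0.   ]
axe_118 0.82 [132. 233.] [0.456 0.396 0.   ]
axe_118 0.8 [225. 280.] [0.333 0.139 0.   ]
axe_118 0.72 [317. 234.] [ 0.456 -0.107  0.   ]
axe_100 0.98 [174. 241.] [0.435 0.279 0.   ]

[... 567 characters left out ...]
4.] [ 0.456 -0.107  0.   ]
axe_66 0.98 [174. 241.] [0.435 0.279 0.   ]
axe_66 0.97 [284. 277.] [ 0.341 -0.018  0.   ]
axe_66 0.87 [126. 280.] [0.328 0.411 0.   ]
axe_66 0.83 [377. 240.] [ 0.44  -0.271  0.   ]
axe_66 0.82 [132. 233.] [0.456 0.396 0.   ]
axe_66 0.8 [225. 280.] [0.333 0.139 0.   ]
axe_66 0.72 [317. 234.] [ 0.456 -0.107  0.   ]
bay_a 0.91 [326. 161.] [ 0.655 -0.133  0.007]
bay_a 0.82 [235. 169.] [0.633 0.115 0.007]
bay_a 0.66 [294. 162.] [ 0.653 -0.046  0.007]
bay_a 0.62 [267. 168.] [0.635 0.029 0.007]
tray 0.63 [277. 137.] [0.723 0.001 0.   ]
label_card 0.81 [349. 159.] [ 0.662 -0.196  0.007]
brush 0.86 [416. 163.] [ 0.653 -0.384  0.   ]
jar 0.52 [148. 166.] [0.644 0.36  0.   ]
```

View pics/top1.png

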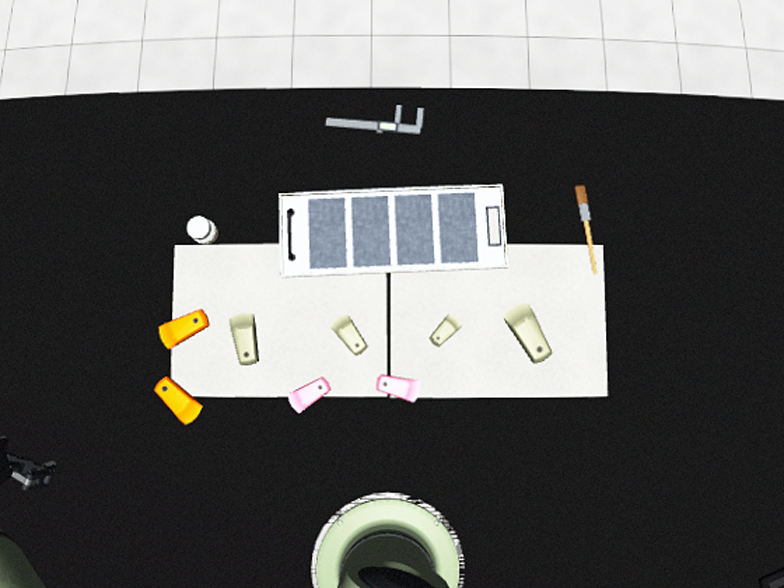

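The picture (1.4x) shows a tray with the card on the right at (493,226) and the handle on the left at (290,235). The pale grey-green candidates are at (245,339), (350,335), (445,330) and (529,333). The orange look-alikes are at (184,328) and (178,400), the pink ones at (310,394) and (397,387). I choose the four grey-green axe heads. Next I measure their outlines and take a close crop.

```bash
cat >> h.py <<'E'
def axes_in(f,L=(118,100,82,66),st=None,show=None,region=(0.36,0.58,-0.36,0.36)):
    hsv=cv2.cvtColor(f['color'],cv2.COLOR_RGB2HSV)
    m=((hsv[...,1]>28)&(hsv[...,0]>22)&(hsv[...,0]<50)&(hsv[...,2]>60)).astype(np.uint8)
    m=cv2.morphologyEx(m,cv2.MORPH_CLOSE,np.ones((5,5)))
    out=[]
    for c in cv2.findContours(m,cv2.RETR_EXTERNAL,cv2.CHAIN_APPROX_NONE)[0]:
        if cv2.contourArea(c)<60: continue
        P=px2w(f,c[:,0,:],0.013,st)[:,:2]
        a=cv2.contourArea(P.astype(np.float32)*1000)
        (cx,cy),(w,h),_=r=cv2.minAreaRect((P*1000).astype(np.float32))
        b=cv2.boxPoints(r); e=b[1]-b[0]; e2=b[2]-b[1]; u=e if np.linalg.norm(e)>np.linalg.norm(e2) else e2
        u=u/np.linalg.norm(u); q=(P*1000-[cx,cy])@np.c_[u,[-u[1],u[0]]]; ln=max(w,h)
        wid=lambda lo,hi:np.ptp(q[(q[:,0]>lo*ln)&(q[:,0]<hi*ln),1])
        if wid(.2,.5)<wid(-.5,-.2): u=-u
        x,y=cx/1000,cy/1000
        if not(region[0]<x<region[1] and region[2]<y<region[3]): continue
        out.append((x,y,np.arctan2(u[1],u[0]),w,h,a)); print('axe xy %.4f %.4f th %.3f  %.0f x %.0f area %.0f'%out[-1])
    return out
E
python3 - <<'E'
from h import *
f=cams.grab_frame('top'); axes_in(f)
g=f['color'][215:300,110:410]; cv2.imwrite('pics/c1.png',cv2.resize(g[:,:,::-1],None,fx=2.6,fy=2.6,interpolation=cv2.INTER_CUBIC))
# bays
hsv=cv2.cvtColor(f['color'],cv2.COLOR_RGB2HSV); v=f['color'].astype(int).max(2)
m=((v>80)&(v<190)&(hsv[...,1]<90)).astype(np.uint8); m[:130]=0;m[200:]=0;m[:,:205]=0;m[:,350:]=0
m=cv2.morphologyEx(m,cv2.MORPH_OPEN,np.ones((5,5)))
for c in cv2.findContours(m,0,1)[0]:
    if cv2.contourArea(c)>300:
        P=px2w(f,c[:,0,:],.007)[:,:2]*1000; print('bay',np.round(cv2.minAreaRect(P.astype(np.float32)),1) if 0 else cv2.minAreaRect(P.astype(np.float32)))
E
```

```text
axe xy 0.4502 -0.1071 th -0.788  34 x 61 area 1622
axe xy 0.4420 0.0711 th 0.684  77 x 38 area 2384
axe xy 0.4331 0.2730 th 0.227  98 x 48 area 3646
axe xy 0.4464 -0.2719 th 0.582  116 x 54 area 4980
bay ((641.0673217773438, 119.19511413574219), (134.53155517578125, 68.49150085449219), 1.2045307159423828)
bay ((644.6632080078125, 34.70840835571289), (135.13784790039062, 69.59107208251953), 2.6774773597717285)
bay ((648.5908813476562, -50.30479431152344), (135.27484130859375, 69.74564361572266), 2.3913254737854004)
bay ((652.6002197265625, -135.39382934570312), (135.12918090820312, 70.20377349853516), 2.269075870513916)
```

View pics/c1.png

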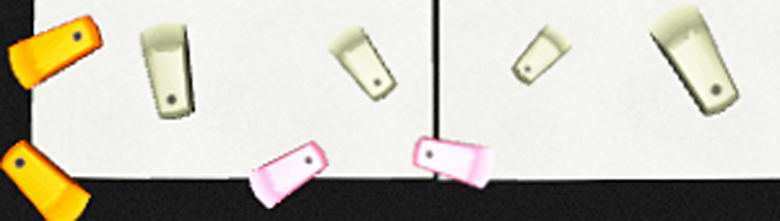

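The crop shows the four grey-green stones at crop x = 168, 363, 541 and 695. Their lengths come out at about 100, 82, 66 and 118 mm, with the holes at the near ends. The card is on the right, so 118→d, 100→c, 82→b and 66→a. The tray yaw is about 0.045. I start with axe_100.

```bash
cat >> h.py <<'E'
def plan(x,y,z,yaw,st=None):
    st=st or telemetry.observe(); Rt=rot(st['tool_rot']); d=Rt.T@(np.array([x,y,z])-st['position'])*100
    cur=np.arctan2(Rt[1,0],Rt[0,0]); a=-((yaw-cur+np.pi)%(2*np.pi)-np.pi)
    print('at',np.round(st['position'],4),'yaw %.3f'%cur,'t %.1f q7 %.2f F %s w %.4f'%(st['clock'],st['qpos'][6],np.round(st['force'],1),st['grip_width']),'-> move cm',np.round(d,2),'turn %.3f'%a)
E
python3 -c "
from h import *
plan(.433,.273,.2,3.34)"
```

```text
at [0.2369 0.5783 0.2313] yaw 2.753 t 0.6 q7 -0.11 F [-0.  -0.5 -0.4] w 0.0855 -> move cm [-29.72 -20.82   3.13] turn -0.587
```

apply_moves:
  steps:
    - [-3, -2, 0.3, -0.1]
    - [-6.5, -4.5, 0.6, -0.2]
    - [-10, -7, 1, -0.3]
    - [-13.5, -9.4, 1.4, -0.4]
    - [-17, -11.8, 1.8, -0.5]
    - [-20.4, -14.2, 2.2, -0.59]
    - [-23.7, -16.6, 2.6, -0.59]
    - [-27, -19, 3, -0.59]
    - [-29.7, -20.8, 3, -0.59]
    - [-29.7, -20.8, 3, -0.59]
  claw: 0
  force: 50

```text
clock: 1.38
position: [0.4366, 0.2666, 0.2012]
tool_rot: [-3.139, 0.001, -2.949]
force: [0.6, -1.4, 0.3]
grip_width: 0.0854
```

```bash
python3 - <<'E'
from h import *
plan(.433,.273,.1,3.34)
s=telemetry.observe(); f=cams.grab_frame('wrist'); save(f,'w1.png'); axes_in(f,st=s)
print(np.round(f['T_tool_cam'],3))
E
```

```text
at [0.4366 0.2666 0.2012] yaw -2.949 t 1.4 q7 1.04 F [ 0.6 -1.4  0.3] w 0.0854 -> move cm [ 0.24  0.73 10.12] turn -0.005
axe xy 0.4362 0.2741 th 0.193  98 x 48 area 3893
axe xy 0.4455 0.0713 th 0.726  82 x 45 area 3066
[[-0.001 -0.952 -0.306  0.079]
 [ 1.    -0.001 -0.    -0.   ]
 [-0.    -0.306  0.952 -0.144]
 [ 0.     0.     0.     1.   ]]
```

View pics/w1.png

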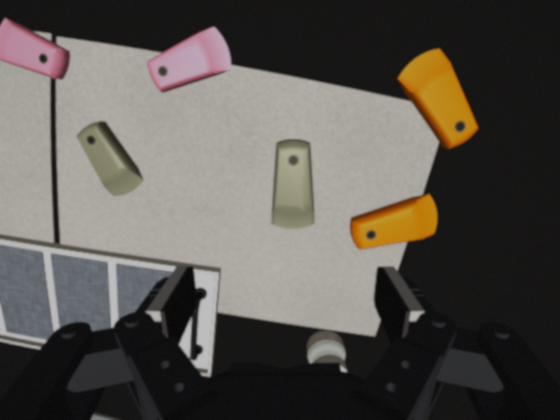

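The wrist picture shows axe_100 at (293,185) aligned with the tool. The fingers clear the orange head at (395,222), so I descend on it.

apply_moves:
  steps:
    - [0.2, 0.7, 2.5, 0]
    - [0.2, 0.7, 5, 0]
    - [0.2, 0.7, 8, 0]
    - [0.2, 0.7, 11, 0]
    - [0.2, 0.7, 14, 0]
    - [0.2, 0.7, 16, 0]
    - [0.2, 0.7, 18, 0]
    - [0.2, 0.7, 19, 0]
    - [0.2, 0.7, 19.8, 0]
    - [0.2, 0.7, 19.8, 0]

```text
clock: 2.27
position: [0.429, 0.28, 0.0024]
tool_rot: [-3.141, -0.001, -2.94]
force: [-1.0, -1.2, 0.1]
grip_width: 0.0852
```

apply_moves:
  steps:
    - [0, 0, 0, 0]
    - [0, 0, 0, 0]
    - [0, 0, 0, 0]
    - [0, 0, 0, 0]
    - [0, 0, 0, 0]
    - [0, 0, 0, 0]
    - [0, 0, 0, 0]
    - [0, 0, 0, 0]
    - [0, 0, 0, 0]
    - [0, 0, 0, 0]
  claw: 1
  force: 60

```text
clock: 3.1
position: [0.4302, 0.2795, 0.0045]
tool_rot: [-3.141, 0.001, -2.941]
force: [-1.9, -6.7, 19.0]
grip_width: 0.0412
```

```bash
python3 - <<'E'
from h import *
plan(.435,.274,.12,3.335)
f=cams.grab_frame('wrist'); save(f,'w2.png')
plan(.6486,-.0503,.12,3.187)
E
```

```text
at [0.4302 0.2795 0.0045] yaw -2.941 t 3.1 q7 0.97 F [-1.9 -6.7 19. ] w 0.0412 -> move cm [ -0.38  -0.63 -11.55] turn 0.007
at [0.4302 0.2795 0.0045] yaw -2.941 t 3.1 q7 0.97 F [-1.4 -5.  18.7] w 0.0408 -> move cm [-14.85 -36.67 -11.53] turn 0.155
```

View pics/w2.png

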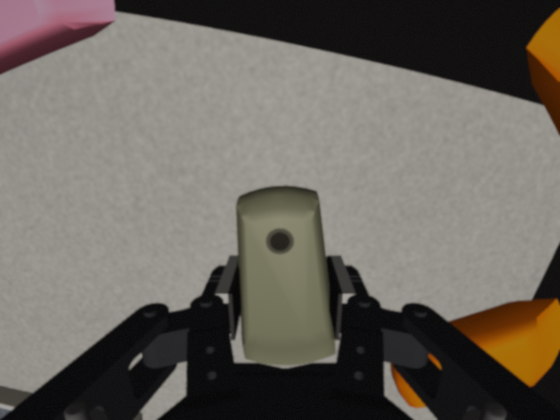

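Gripped at width 0.041, with a light press of the tips on the bench (19 N), so I will grasp a few mm higher next time. Now the lift and carry.

apply_moves:
  steps:
    - [0, 0, -0.5, 0]
    - [0, 0, -1.5, 0]
    - [0, 0, -3, 0]
    - [0, 0, -5, 0]
    - [0, 0, -7, 0]
    - [0, 0, -9, 0]
    - [0, 0, -11, 0]
    - [0, 0, -12, 0]
    - [0, 0, -12, 0]
    - [0, 0, -12, 0]

```text
clock: 3.98
position: [0.4296, 0.2797, 0.1234]
tool_rot: [3.141, 0.001, -2.94]
force: [0.5, 0.6, -3.1]
grip_width: 0.0406
```

```bash
python3 - <<'E'
from h import *
plan(.6486-.004,-.0503,.125,3.187)
E
```

```text
at [0.4296 0.2797 0.1234] yaw -2.940 t 4.0 q7 1.00 F [ 0.5  0.6 -3.1] w 0.0406 -> move cm [-14.47 -36.63  -0.16] turn 0.156
```

apply_moves:
  steps:
    - [-0.6, -1.5, 0, 0.01]
    - [-1.7, -4.3, 0, 0.03]
    - [-3.1, -7.9, 0, 0.05]
    - [-4.6, -11.6, 0, 0.07]
    - [-6.1, -15.4, 0, 0.09]
    - [-7.6, -19.2, 0, 0.11]
    - [-9.1, -23, 0, 0.13]
    - [-10.6, -26.8, 0, 0.15]
    - [-12, -30.4, 0, 0.156]
    - [-13.2, -33.4, 0, 0.156]

```text
clock: 4.82
position: [0.6259, -0.0243, 0.1216]
tool_rot: [-3.141, -0.002, -3.098]
force: [-0.7, -0.1, -1.5]
grip_width: 0.0409
```

apply_moves:
  steps:
    - [-0.6, -1.6, 0, 0]
    - [-0.9, -2.6, 0, 0]
    - [-0.8, -3.2, 0, 0]
    - [-0.8, -3.4, 0, 0]
    - [-0.8, -3.4, 0, 0]
    - [-0.8, -3.4, 0, 0]
    - [-0.8, -3.4, 0, 0]
    - [-0.8, -3.4, 0, 0]
    - [-0.8, -3.4, 0, 0]
    - [-0.8, -3.4, 0, 0]

```text
clock: 5.65
position: [0.6352, -0.0544, 0.1234]
tool_rot: [3.142, 0.0, -3.096]
force: [-0.0, 0.4, -2.0]
grip_width: 0.0409
```

```bash
cat >> h.py <<'E'
def bays_in(f,st,tray=True):
    hsv=cv2.cvtColor(f['color'],cv2.COLOR_RGB2HSV)
    m=((hsv[...,0]>95)&(hsv[...,0]<130)&(hsv[...,1]>25)&(hsv[...,2]>40)).astype(np.uint8)
    m=cv2.morphologyEx(m,cv2.MORPH_OPEN,np.ones((5,5)))
    for c in cv2.findContours(m,0,1)[0]:
        if cv2.contourArea(c)>1500:
            P=px2w(f,c[:,0,:],.007,st)[:,:2]; r=cv2.minAreaRect((P*1000).astype(np.float32)); print('bay',np.round(r[0],1),np.round(r[1],1),round(r[2],1))
E
python3 - <<'E'
from h import *
plan(.6446,-.0503,.02,3.187)
s=telemetry.observe(); f=cams.grab_frame('wrist'); save(f,'w3.png'); bays_in(f,s)
axes_in(f,st=s,region=(.4,.8,-.3,.3))
E
```

```text
at [ 0.6352 -0.0544  0.1234] yaw -3.096 t 5.7 q7 1.57 F [-0.   0.4 -2. ] w 0.0409 -> move cm [-0.96  0.37 10.34] turn 0.000
axe xy 0.7134 -0.0516 th 0.103  190 x 94 area 14759
axe xy 0.4757 0.0909 th -1.455  17 x 38 area 396
axe xy 0.4835 -0.1177 th 1.592  5 x 12 area 36
axe xy 0.4930 -0.2535 th -1.620  61 x 27 area 1120
```

View pics/w3.png

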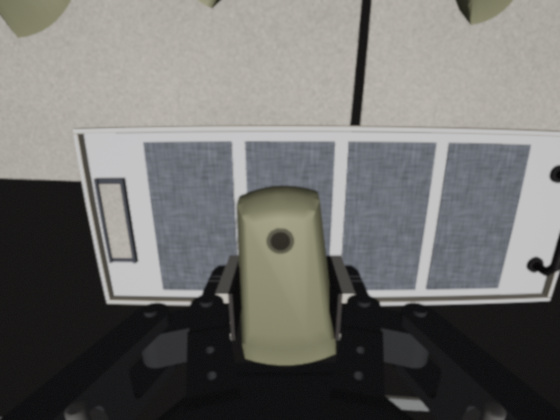

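The picture shows the held axe straight over bay_c (bay spans cols 246–334), card left at (117,220), handle right. Next I check bay corners and the held axe's offset.

```bash
python3 - <<'E'
from h import *
s=telemetry.observe(); f=cams.grab_frame('wrist')
P=px2w(f,[[146,143],[233,142],[163,290],[247,142],[334,142],[348,142],[434,144],[344,290],[418,290],[447,145],[529,146],[428,290],[501,290]],.007,s); print(np.round(P,4))
Q=px2w(f,[[279,190],[288,362]],s['position'][2]+.009,s); print('axe ends',Q, 'tool-rel', (Q-s['position'])@rot(s['tool_rot']))
E
```

```text
[[ 0.5871 -0.1725  0.007 ]
 [ 0.5837 -0.0997  0.007 ]
 [ 0.7273 -0.1689  0.007 ]
 [ 0.5833 -0.0882  0.007 ]
 [ 0.5801 -0.0168  0.007 ]
 [ 0.5795 -0.0053  0.007 ]
 [ 0.5772  0.0673  0.007 ]
 [ 0.7187  0.0059  0.007 ]
 [ 0.7165  0.0785  0.007 ]
 [ 0.5773  0.0787  0.007 ]
 [ 0.5733  0.153   0.007 ]
 [ 0.7162  0.0885  0.007 ]
 [ 0.7148  0.1647  0.007 ]]
axe ends [[ 0.5907423  -0.0594076   0.13236973]
 [ 0.68737714 -0.05076913  0.13236973]] tool-rel [[ 0.04459422 -0.00285248 -0.00900553]
 [-0.05233336  0.00138535 -0.00899353]]
```

apply_moves:
  steps:
    - [-0.6, 0.2, 1.5, 0]
    - [-1.1, 0.4, 3.5, 0]
    - [-1.1, 0.4, 5.5, 0]
    - [-1.1, 0.4, 7.5, 0]
    - [-1.1, 0.4, 9, 0]
    - [-1.1, 0.4, 10, 0]
    - [-1.1, 0.4, 10.5, 0]
    - [-1.1, 0.4, 10.8, 0]
    - [-1.1, 0.4, 11, 0]
    - [-1.1, 0.4, 11, 0]

```text
clock: 6.58
position: [0.6462, -0.0503, 0.0137]
tool_rot: [-3.142, 0.001, -3.096]
force: [0.2, 1.4, -2.0]
grip_width: 0.0411
```

apply_moves:
  steps:
    - [0, 0, 0.1, 0]
    - [0, 0, 0.1, 0]
    - [0, 0, 0.1, 0]
    - [0, 0, 0.1, 0]
    - [0, 0, 0.1, 0]
    - [0, 0, 0.1, 0]
    - [0, 0, 0.1, 0]
    - [0, 0, 0.1, 0]
    - [0, 0, 0.1, 0]
    - [0, 0, 0.1, 0]

```text
clock: 7.42
position: [0.646, -0.0502, 0.0123]
tool_rot: [3.142, -0.0, -3.096]
force: [-0.4, -0.6, -2.2]
grip_width: 0.0408
```

apply_moves:
  steps:
    - [0, 0, 0.03, 0]
    - [0, 0, 0.06, 0]
    - [0, 0, 0.09, 0]
    - [0, 0, 0.12, 0]
    - [0, 0, 0.12, 0]
    - [0, 0, 0.12, 0]
    - [0, 0, 0.12, 0]
    - [0, 0, 0.12, 0]
    - [0, 0, 0.12, 0]
    - [0, 0, 0.12, 0]

```text
clock: 8.25
position: [0.646, -0.0503, 0.0117]
tool_rot: [-3.142, 0.0, -3.097]
force: [-4.6, 0.4, 8.8]
grip_width: 0.0407
```

apply_moves:
  steps:
    - [0, 0, 0, 0]
    - [0, 0, 0, 0]
    - [0, 0, 0, 0]
    - [0, 0, 0, 0]
    - [0, 0, 0, 0]
    - [0, 0, 0, 0]
    - [0, 0, 0, 0]
    - [0, 0, 0, 0]
    - [0, 0, 0, 0]
    - [0, 0, 0, 0]
  claw: 0.27

```text
clock: 9.08
position: [0.646, -0.0502, 0.0111]
tool_rot: [3.142, 0.0, -3.096]
force: [0.3, 0.6, 0.0]
grip_width: 0.0623
```

apply_moves:
  steps:
    - [0, 0, -0.5, 0]
    - [0, 0, -1.5, 0]
    - [0, 0, -3, 0]
    - [0, 0, -5, 0]
    - [0, 0, -7, 0]
    - [0, 0, -9, 0]
    - [0, 0, -11, 0]
    - [0, 0, -13, 0]
    - [0, 0, -13, 0]
    - [0, 0, -13, 0]

```text
clock: 9.92
position: [0.6467, -0.0504, 0.1437]
tool_rot: [-3.141, 0.003, -3.097]
force: [-1.1, -0.4, -0.2]
grip_width: 0.0622
```

```bash
python3 - <<'E'
from h import *
f=cams.grab_frame('top')
axes_in(f,region=(.4,.8,-.3,.3))
plan(.445,.071,.13,.705+np.pi)
plan(.450,-.107,.13,-.79+np.pi)
E
```

```text
axe xy 0.4421 0.0712 th 0.684  77 x 38 area 2384
axe xy 0.4465 -0.2714 th 0.565  115 x 55 area 4980
axe xy 0.4265 -0.0530 th 3.131  362 x 927 area 232751
at [ 0.6462 -0.0503  0.1424] yaw -3.096 t 10.0 q7 1.57 F [-0.5  0.1  0.1] w 0.0624 -> move cm [19.55 13.02  1.21] turn -0.660
at [ 0.6462 -0.0503  0.1424] yaw -3.096 t 10.0 q7 1.57 F [-0.5  0.1  0.1] w 0.0624 -> move cm [19.86 -4.78  1.21] turn 0.835
```

axe_100 is set down. Next axe_82: hover, then a close look.

apply_moves:
  steps:
    - [2, 1.3, 0, -0.1]
    - [5, 3.3, 0, -0.2]
    - [8, 5.3, 0, -0.3]
    - [11, 7.3, 0, -0.4]
    - [14, 9.3, 0, -0.5]
    - [17, 11.3, 0, -0.6]
    - [19.5, 13, 0, -0.66]
    - [19.5, 13, 0, -0.66]
    - [19.5, 13, 0, -0.66]
    - [19.5, 13, 0, -0.66]
  claw: 0

```text
clock: 10.8
position: [0.4457, 0.0706, 0.1411]
tool_rot: [-3.141, 0.0, -2.437]
force: [0.1, -0.8, -0.4]
grip_width: 0.0859
```

```bash
cat > look.py <<'E'
from h import *
import sys
s=telemetry.observe(); f=cams.grab_frame('wrist'); save(f,sys.argv[1]); 
for a in axes_in(f,st=s,region=(.36,.6,-.4,.4)):
    if a[5]>1000: plan(a[0],a[1],.01,a[2]+np.pi,s)
E
python3 look.py w4.png
```

```text
axe xy 0.4458 0.0717 th 0.704  80 x 40 area 2712
axe xy 0.4511 -0.1088 th -0.710  35 x 66 area 1848
at [0.4457 0.0706 0.1411] yaw -2.437 t 10.8 q7 1.82 F [ 0.1 -0.8 -0.4] w 0.0859 -> move cm [-0.08  0.08 13.11] turn 0.001
at [0.4457 0.0706 0.1411] yaw -2.437 t 10.8 q7 1.82 F [ 0.1 -0.8 -0.4] w 0.0859 -> move cm [ 11.2  -14.02  13.12] turn 1.415
```

View pics/w4.png

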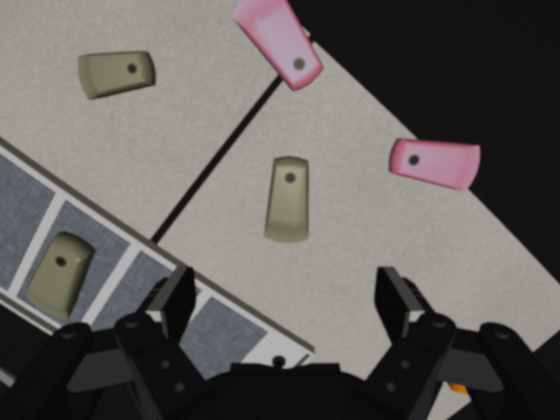

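The picture shows axe_82 at (288,200) straight below, hole up. Pink heads at (285,45) and (437,163) and the 66 at (117,73) are clear of the fingers. I descend with a small turn.

apply_moves:
  steps:
    - [0, 0.1, 2, 0.06]
    - [0, 0.1, 4, 0.06]
    - [0, 0.1, 6, 0.06]
    - [0, 0.1, 8, 0.06]
    - [0, 0.1, 10, 0.06]
    - [0, 0.1, 11.5, 0.06]
    - [0, 0.1, 12.5, 0.06]
    - [0, 0.1, 13.2, 0.06]
    - [0, 0.1, 13.2, 0.06]
    - [0, 0.1, 13.2, 0.06]

```text
clock: 11.68
position: [0.4449, 0.0714, 0.0092]
tool_rot: [-3.141, -0.0, -2.497]
force: [-0.1, -0.2, 0.6]
grip_width: 0.0853
```

apply_moves:
  steps:
    - [0, 0, 0, 0]
    - [0, 0, 0, 0]
    - [0, 0, 0, 0]
    - [0, 0, 0, 0]
    - [0, 0, 0, 0]
    - [0, 0, 0, 0]
    - [0, 0, 0, 0]
    - [0, 0, 0, 0]
    - [0, 0, 0, 0]
    - [0, 0, 0, 0]
  claw: 1
  force: 50

```text
clock: 12.52
position: [0.4449, 0.0718, 0.0098]
tool_rot: [-3.141, 0.001, -2.496]
force: [-3.5, 0.6, 19.9]
grip_width: 0.0349
```

apply_moves:
  steps:
    - [0, 0, -0.5, 0]
    - [0, 0, -1.5, 0]
    - [0, 0, -3, 0]
    - [0, 0, -5, 0]
    - [0, 0, -7, 0]
    - [0, 0, -9, 0]
    - [0, 0, -11, 0]
    - [0, 0, -12, 0]
    - [0, 0, -12, 0]
    - [0, 0, -12, 0]

```text
clock: 13.35
position: [0.4448, 0.0714, 0.1296]
tool_rot: [-3.141, 0.001, -2.497]
force: [1.2, 0.3, -1.8]
grip_width: 0.0345
```

```bash
python3 - <<'E'
from h import *
plan(.6465,.0344,.125,3.187)
E
```

```text
at [0.4448 0.0714 0.1296] yaw -2.497 t 13.3 q7 1.75 F [ 1.2  0.3 -1.8] w 0.0345 -> move cm [-13.89 -15.08   0.49] turn 0.600
```

Gripped at 0.0345, force again 20 N from tip contact; next time I go 4 mm higher still. Carry to bay_b.

apply_moves:
  steps:
    - [-1, -1.1, 0, 0.06]
    - [-3, -3.2, 0, 0.14]
    - [-5, -5.4, 0, 0.22]
    - [-7.3, -7.9, 0, 0.3]
    - [-9.5, -10.3, 0, 0.38]
    - [-11.5, -12.5, 0, 0.46]
    - [-13, -14.1, 0, 0.54]
    - [-13.8, -15.1, 0, 0.6]
    - [-13.8, -15.1, 0, 0.6]
    - [-13.8, -15.1, 0, 0.6]

```text
clock: 14.18
position: [0.6451, 0.0338, 0.1274]
tool_rot: [-3.141, -0.002, -3.096]
force: [0.1, 0.3, -1.1]
grip_width: 0.0345
```

```bash
python3 - <<'E'
from h import *
plan(.6465,.0344,.018,3.187)
s=telemetry.observe(); f=cams.grab_frame('wrist'); save(f,'w5.png')
E
```

```text
at [0.6451 0.0338 0.1274] yaw -3.096 t 14.2 q7 1.43 F [ 0.1  0.3 -1.1] w 0.0345 -> move cm [-0.17  0.06 10.94] turn 0.000
```

View pics/w5.png

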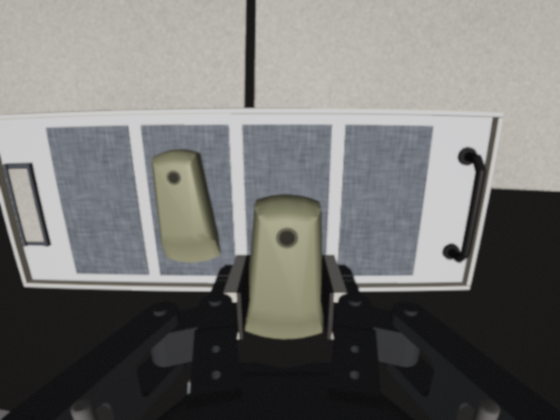

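axe_100 sits centred in bay_c (about (184,205)), and axe_82 is held straight over bay_b. Lowering.

apply_moves:
  steps:
    - [-0.1, 0.1, 1.5, 0]
    - [-0.1, 0.1, 3.5, 0]
    - [-0.1, 0.1, 5.5, 0]
    - [-0.1, 0.1, 7.5, 0]
    - [-0.1, 0.1, 9, 0]
    - [-0.1, 0.1, 10, 0]
    - [-0.1, 0.1, 10.5, 0]
    - [-0.1, 0.1, 10.8, 0]
    - [-0.1, 0.1, 10.9, 0]
    - [-0.1, 0.1, 10.9, 0]

```text
clock: 15.07
position: [0.6469, 0.035, 0.0206]
tool_rot: [3.142, 0.001, -3.096]
force: [-0.1, -0.6, -1.6]
grip_width: 0.0345
```

apply_moves:
  steps:
    - [0, 0, 0.03, 0]
    - [0, 0, 0.06, 0]
    - [0, 0, 0.09, 0]
    - [0, 0, 0.12, 0]
    - [0, 0, 0.15, 0]
    - [0, 0, 0.15, 0]
    - [0, 0, 0.15, 0]
    - [0, 0, 0.15, 0]
    - [0, 0, 0.15, 0]
    - [0, 0, 0.15, 0]

```text
clock: 15.9
position: [0.6467, 0.0349, 0.0186]
tool_rot: [-3.142, 0.0, -3.096]
force: [-0.1, 0.4, -0.8]
grip_width: 0.035
```

apply_moves:
  steps:
    - [0, 0, 0.03, 0]
    - [0, 0, 0.06, 0]
    - [0, 0, 0.09, 0]
    - [0, 0, 0.12, 0]
    - [0, 0, 0.15, 0]
    - [0, 0, 0.18, 0]
    - [0, 0, 0.2, 0]
    - [0, 0, 0.2, 0]
    - [0, 0, 0.2, 0]
    - [0, 0, 0.2, 0]

```text
clock: 16.73
position: [0.6467, 0.0349, 0.0171]
tool_rot: [-3.142, 0.0, -3.097]
force: [-3.1, -0.5, 7.5]
grip_width: 0.0346
```

apply_moves:
  steps:
    - [0, 0, 0, 0]
    - [0, 0, 0, 0]
    - [0, 0, 0, 0]
    - [0, 0, 0, 0]
    - [0, 0, 0, 0]
    - [0, 0, 0, 0]
    - [0, 0, 0, 0]
    - [0, 0, 0, 0]
    - [0, 0, 0, 0]
    - [0, 0, 0, 0]
  claw: 0.35

```text
clock: 17.57
position: [0.6467, 0.0349, 0.0166]
tool_rot: [-3.142, 0.0, -3.096]
force: [0.6, -0.5, 0.3]
grip_width: 0.0557
```

apply_moves:
  steps:
    - [0, 0, -0.5, 0]
    - [0, 0, -1.5, 0]
    - [0, 0, -3, 0]
    - [0, 0, -5, 0]
    - [0, 0, -7, 0]
    - [0, 0, -9, 0]
    - [0, 0, -11, 0]
    - [0, 0, -12, 0]
    - [0, 0, -12, 0]
    - [0, 0, -12, 0]

```text
clock: 18.4
position: [0.6467, 0.0349, 0.1369]
tool_rot: [3.142, 0.001, -3.096]
force: [0.2, -0.5, -0.4]
grip_width: 0.0555
```

```bash
python3 - <<'E'
from h import *
plan(.450,-.108,.13,-.76+np.pi)
E
```

```text
at [0.6467 0.0349 0.1369] yaw -3.096 t 18.4 q7 1.43 F [ 0.2 -0.5 -0.4] w 0.0555 -> move cm [ 20.3  -13.39   0.67] turn 0.805
```

axe_82 is set down. Next, axe_66.

apply_moves:
  steps:
    - [2, -1.3, 0, 0.1]
    - [5, -3.3, 0, 0.2]
    - [8, -5.3, 0, 0.3]
    - [11, -7.3, 0, 0.4]
    - [14, -9.3, 0, 0.5]
    - [17, -11.3, 0, 0.6]
    - [19.5, -12.9, 0, 0.7]
    - [20.3, -13.4, 0, 0.8]
    - [20.3, -13.4, 0, 0.8]
    - [20.3, -13.4, 0, 0.8]
  claw: 0

```text
clock: 19.23
position: [0.4498, -0.108, 0.1361]
tool_rot: [-3.141, -0.001, 2.389]
force: [0.2, 0.3, -0.5]
grip_width: 0.0853
```

```bash
python3 look.py w6.png
```

```text
axe xy 0.4868 -0.2538 th -1.182  35 x 67 area 1804
axe xy 0.4127 -0.2961 th 1.855  36 x 52 area 1365
axe xy 0.4524 -0.1079 th -0.754  34 x 64 area 1836
at [ 0.4498 -0.108   0.1361] yaw 2.389 t 19.2 q7 1.03 F [ 0.2  0.3 -0.5] w 0.0853 -> move cm [-12.68  -8.11  12.61] turn 0.429
at [ 0.4498 -0.108   0.1361] yaw 2.389 t 19.2 q7 1.03 F [ 0.2  0.3 -0.5] w 0.0853 -> move cm [-10.16 -16.26  12.62] turn -2.608
at [ 0.4498 -0.108   0.1361] yaw 2.389 t 19.2 q7 1.03 F [ 0.2  0.3 -0.5] w 0.0853 -> move cm [-0.19  0.19 12.61] turn 0.001
```

View pics/w6.png

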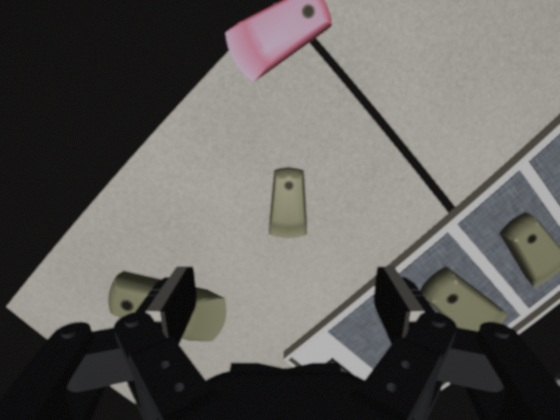

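axe_66 is at (288,203), aligned, with free space on both sides. Descending, higher this time.

apply_moves:
  steps:
    - [-0.2, 0.2, 2, 0]
    - [-0.2, 0.2, 4, 0]
    - [-0.2, 0.2, 6, 0]
    - [-0.2, 0.2, 8, 0]
    - [-0.2, 0.2, 10, 0]
    - [-0.2, 0.2, 11, 0]
    - [-0.2, 0.2, 12, 0]
    - [-0.2, 0.2, 12.3, 0]
    - [-0.2, 0.2, 12.3, 0]
    - [-0.2, 0.2, 12.3, 0]

```text
clock: 20.12
position: [0.4531, -0.108, 0.0141]
tool_rot: [3.141, 0.0, 2.387]
force: [0.1, 0.0, 0.8]
grip_width: 0.0853
```

apply_moves:
  steps:
    - [0, 0, 0, 0]
    - [0, 0, 0, 0]
    - [0, 0, 0, 0]
    - [0, 0, 0, 0]
    - [0, 0, 0, 0]
    - [0, 0, 0, 0]
    - [0, 0, 0, 0]
    - [0, 0, 0, 0]
    - [0, 0, 0, 0]
    - [0, 0, 0, 0]
  claw: 1
  force: 40

```text
clock: 20.95
position: [0.4531, -0.1079, 0.0141]
tool_rot: [3.141, 0.001, 2.387]
force: [-2.4, 2.0, 13.3]
grip_width: 0.0287
```

apply_moves:
  steps:
    - [0, 0, -0.5, 0]
    - [0, 0, -1.5, 0]
    - [0, 0, -3, 0]
    - [0, 0, -5, 0]
    - [0, 0, -7, 0]
    - [0, 0, -9, 0]
    - [0, 0, -11, 0]
    - [0, 0, -12, 0]
    - [0, 0, -12, 0]
    - [0, 0, -12, 0]

```text
clock: 21.78
position: [0.4528, -0.1079, 0.1337]
tool_rot: [3.141, 0.001, 2.387]
force: [-0.9, -0.3, -1.5]
grip_width: 0.0287
```

```bash
python3 - <<'E'
from h import *
plan(.643,.119,.13,3.187)
E
```

```text
at [ 0.4528 -0.1079  0.1337] yaw 2.387 t 21.8 q7 1.03 F [-0.9 -0.3 -1.5] w 0.0287 -> move cm [ 1.69 29.56  0.38] turn -0.800
```

apply_moves:
  steps:
    - [0.1, 1.2, 0, -0.06]
    - [0.2, 3.5, 0, -0.14]
    - [0.4, 6.5, 0, -0.22]
    - [0.6, 9.8, 0, -0.3]
    - [0.8, 13.2, 0, -0.38]
    - [1, 16.6, 0, -0.46]
    - [1.2, 20, 0, -0.54]
    - [1.4, 23.4, 0, -0.62]
    - [1.5, 26.4, 0, -0.71]
    - [1.6, 28.4, 0, -0.8]

```text
clock: 22.62
position: [0.6363, 0.1128, 0.1315]
tool_rot: [3.141, -0.002, -3.09]
force: [0.3, -0.2, -0.3]
grip_width: 0.0287
```

apply_moves:
  steps:
    - [-0.6, 0.5, 0, 0]
    - [-0.8, 0.8, 0, 0]
    - [-0.8, 0.8, 0, 0]
    - [-0.8, 0.8, 0, 0]
    - [-0.8, 0.8, 0, 0]
    - [-0.8, 0.8, 0, 0]
    - [-0.8, 0.8, 0, 0]
    - [-0.8, 0.8, 0, 0]
    - [-0.8, 0.8, 0, 0]
    - [-0.8, 0.8, 0, 0]

```text
clock: 23.45
position: [0.6433, 0.1181, 0.1337]
tool_rot: [3.142, 0.0, -3.097]
force: [-1.0, -0.1, -0.7]
grip_width: 0.0288
```

```bash
python3 - <<'E'
from h import *
plan(.643,.119,.022,3.187)
s=telemetry.observe(); f=cams.grab_frame('wrist'); save(f,'w7.png')
E
```

```text
at [0.6433 0.1181 0.1337] yaw -3.097 t 23.4 q7 1.30 F [-1.  -0.1 -0.7] w 0.0288 -> move cm [ 0.03  0.09 11.17] turn -0.000
```

View pics/w7.png

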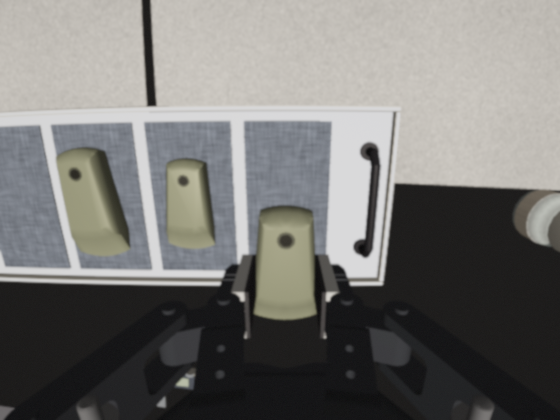

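Held axe_66 is over bay_a (cols 246–331), jar well clear at (545,220). Lowering.

apply_moves:
  steps:
    - [0, 0.1, 1.5, 0]
    - [0, 0.1, 3.5, 0]
    - [0, 0.1, 5.5, 0]
    - [0, 0.1, 7.5, 0]
    - [0, 0.1, 9, 0]
    - [0, 0.1, 10, 0]
    - [0, 0.1, 10.6, 0]
    - [0, 0.1, 10.9, 0]
    - [0, 0.1, 11.1, 0]
    - [0, 0.1, 11.1, 0]

```text
clock: 24.33
position: [0.6436, 0.1192, 0.023]
tool_rot: [3.141, 0.001, -3.096]
force: [-0.0, -0.2, -1.2]
grip_width: 0.029
```

apply_moves:
  steps:
    - [0, 0, 0.03, 0]
    - [0, 0, 0.06, 0]
    - [0, 0, 0.09, 0]
    - [0, 0, 0.12, 0]
    - [0, 0, 0.15, 0]
    - [0, 0, 0.18, 0]
    - [0, 0, 0.18, 0]
    - [0, 0, 0.18, 0]
    - [0, 0, 0.18, 0]
    - [0, 0, 0.18, 0]

```text
clock: 25.17
position: [0.6434, 0.1192, 0.0213]
tool_rot: [3.142, 0.0, -3.096]
force: [-3.4, -0.7, 6.9]
grip_width: 0.0289
```

Contact. Release with a small opening.

apply_moves:
  steps:
    - [0, 0, 0, 0]
    - [0, 0, 0, 0]
    - [0, 0, 0, 0]
    - [0, 0, 0, 0]
    - [0, 0, 0, 0]
    - [0, 0, 0, 0]
    - [0, 0, 0, 0]
    - [0, 0, 0, 0]
    - [0, 0, 0, 0]
    - [0, 0, 0, 0]
  claw: 0.42

```text
clock: 26.0
position: [0.6433, 0.1192, 0.0208]
tool_rot: [3.142, 0.0, -3.096]
force: [-0.2, 0.6, -0.2]
grip_width: 0.0499
```

apply_moves:
  steps:
    - [0, 0, -0.5, 0]
    - [0, 0, -1.5, 0]
    - [0, 0, -3, 0]
    - [0, 0, -5, 0]
    - [0, 0, -7, 0]
    - [0, 0, -9, 0]
    - [0, 0, -11, 0]
    - [0, 0, -12, 0]
    - [0, 0, -12, 0]
    - [0, 0, -12, 0]

```text
clock: 26.83
position: [0.6434, 0.1192, 0.1414]
tool_rot: [3.141, 0.001, -3.097]
force: [-0.3, -0.2, 0.2]
grip_width: 0.0493
```

```bash
python3 - <<'E'
from h import *
plan(.449,-.2715,.14,.5)
E
```

```text
at [0.6434 0.1192 0.1414] yaw -3.097 t 26.8 q7 1.30 F [-0.3 -0.2  0.2] w 0.0493 -> move cm [ 21.18 -38.15   0.11] turn 2.687
```

apply_moves:
  steps:
    - [1, -1.8, 0, 0.1]
    - [2.8, -5, 0, 0.22]
    - [4.6, -8.3, 0, 0.34]
    - [6.5, -11.7, 0, 0.46]
    - [8.4, -15.1, 0, 0.58]
    - [10.3, -18.5, 0, 0.7]
    - [12.2, -21.9, 0, 0.82]
    - [14.1, -25.3, 0, 0.94]
    - [15.5, -28, 0, 1.06]
    - [16.5, -29.8, 0, 1.15]
  claw: 0

```text
clock: 27.67
position: [0.4896, -0.1889, 0.1401]
tool_rot: [-3.14, -0.0, 2.027]
force: [-0.8, -0.7, -0.3]
grip_width: 0.0851
```

apply_moves:
  steps:
    - [0, 0, 0, 0.12]
    - [0, 0, 0, 0.24]
    - [0, 0, 0, 0.36]
    - [0, 0, 0, 0.48]
    - [0, 0, 0, 0.6]
    - [0, 0, 0, 0.72]
    - [0, 0, 0, 0.84]
    - [0, 0, 0, 0.96]
    - [0, 0, 0, 1.08]
    - [0, 0, 0, 1.18]

```text
clock: 28.5
position: [0.4913, -0.1859, 0.1399]
tool_rot: [-3.141, 0.001, 0.85]
force: [0.5, -0.6, -0.4]
grip_width: 0.0857
```

```bash
python3 - <<'E'
from h import *
plan(.449,-.2715,.14,.5)
E
```

```text
at [ 0.4913 -0.1859  0.1399] yaw 0.850 t 28.5 q7 -0.05 F [ 0.5 -0.6 -0.4] w 0.0857 -> move cm [-9.22  2.47  0.  ] turn 0.350
```

apply_moves:
  steps:
    - [-1.2, 0.3, 0, 0.1]
    - [-3.5, 0.9, 0, 0.2]
    - [-6, 1.6, 0, 0.3]
    - [-8.2, 2.2, 0, 0.35]
    - [-9.2, 2.5, 0, 0.35]
    - [-9.2, 2.5, 0, 0.35]
    - [-9.2, 2.5, 0, 0.35]
    - [-9.2, 2.5, 0, 0.35]
    - [-9.2, 2.5, 0, 0.35]
    - [-9.2, 2.5, 0, 0.35]

```text
clock: 29.33
position: [0.451, -0.271, 0.1407]
tool_rot: [-3.141, -0.0, 0.509]
force: [0.7, 0.5, -0.7]
grip_width: 0.0853
```

```bash
sed -i 's/a\[2\]+np.pi/a[2]/' look.py; python3 look.py w8.png
```

```text
axe xy 0.4464 -0.2691 th 0.507  120 x 56 area 5670
at [ 0.451  -0.271   0.1407] yaw 0.509 t 29.3 q7 -0.14 F [ 0.7  0.5 -0.7] w 0.0853 -> move cm [-0.31 -0.39 13.07] turn 0.001
```

View pics/w8.png

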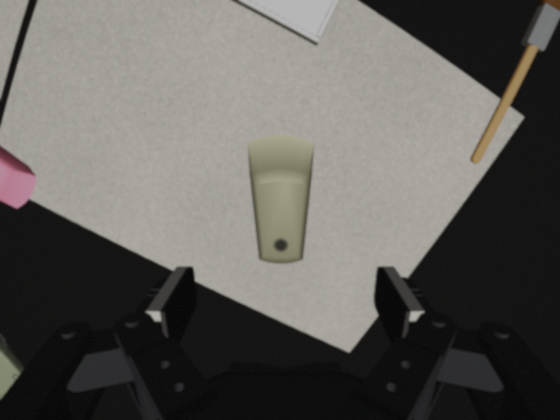

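axe_118 is at (281,200) on the tool axis. The brush at (480,160) is clear of the fingers. Descend and grip.

apply_moves:
  steps:
    - [-0.3, -0.3, 2, 0]
    - [-0.3, -0.3, 4, 0]
    - [-0.3, -0.3, 6, 0]
    - [-0.3, -0.3, 8, 0]
    - [-0.3, -0.3, 10, 0]
    - [-0.3, -0.3, 11.5, 0]
    - [-0.3, -0.3, 12.7, 0]
    - [-0.3, -0.3, 13.4, 0]
    - [-0.3, -0.3, 13.4, 0]
    - [-0.3, -0.3, 13.4, 0]

```text
clock: 30.22
position: [0.4466, -0.2708, 0.0071]
tool_rot: [3.141, 0.0, 0.507]
force: [-0.3, 0.4, 0.2]
grip_width: 0.0852
```

apply_moves:
  steps:
    - [0, 0, 0, 0]
    - [0, 0, 0, 0]
    - [0, 0, 0, 0]
    - [0, 0, 0, 0]
    - [0, 0, 0, 0]
    - [0, 0, 0, 0]
    - [0, 0, 0, 0]
    - [0, 0, 0, 0]
    - [0, 0, 0, 0]
    - [0, 0, 0, 0]
  claw: 1
  force: 70

```text
clock: 31.05
position: [0.4468, -0.2706, 0.0079]
tool_rot: [3.141, -0.001, 0.507]
force: [-4.5, 4.5, 22.0]
grip_width: 0.0466
```

apply_moves:
  steps:
    - [0, 0, -0.5, 0]
    - [0, 0, -1.5, 0]
    - [0, 0, -3, 0]
    - [0, 0, -5, 0]
    - [0, 0, -7, 0]
    - [0, 0, -9, 0]
    - [0, 0, -11, 0]
    - [0, 0, -12, 0]
    - [0, 0, -12, 0]
    - [0, 0, -12, 0]

```text
clock: 31.88
position: [0.4467, -0.2704, 0.1268]
tool_rot: [3.141, -0.001, 0.507]
force: [-0.4, 0.6, -3.2]
grip_width: 0.0462
```

```bash
python3 - <<'E'
from h import *
plan(.653,-.134,.13,.045)
E
```

```text
at [ 0.4467 -0.2704  0.1268] yaw 0.507 t 31.9 q7 -0.12 F [-0.4  0.6 -3.2] w 0.0462 -> move cm [24.66 -1.9  -0.31] turn 0.462
```

apply_moves:
  steps:
    - [1.5, -0.1, 0, 0.06]
    - [4, -0.3, 0, 0.12]
    - [7.2, -0.6, 0, 0.19]
    - [10.5, -0.8, 0, 0.26]
    - [13.8, -1.1, 0, 0.33]
    - [17, -1.3, 0, 0.4]
    - [20, -1.5, 0, 0.46]
    - [22.6, -1.7, 0, 0.46]
    - [24.2, -1.9, 0, 0.46]
    - [24.6, -1.9, 0, 0.46]

```text
clock: 32.72
position: [0.6538, -0.1318, 0.1244]
tool_rot: [-3.141, 0.002, 0.05]
force: [-0.1, -0.1, -2.3]
grip_width: 0.0464
```

apply_moves:
  steps:
    - [0, 0, 0, 0]
    - [0, 0, 0, 0]
    - [0, 0, 0, 0]
    - [0, 0, 0, 0]
    - [0, 0, 0, 0]
    - [0, 0, 0, 0]
    - [0, 0, 0, 0]
    - [0, 0, 0, 0]
    - [0, 0, 0, 0]
    - [0, 0, 0, 0]

```text
clock: 33.55
position: [0.6523, -0.1347, 0.1268]
tool_rot: [-3.142, -0.0, 0.047]
force: [-0.0, 0.2, -2.4]
grip_width: 0.0461
```

```bash
python3 - <<'E'
from h import *
plan(.653,-.134,.016,.045)
s=telemetry.observe(); f=cams.grab_frame('wrist'); save(f,'w9.png')
E
```

```text
at [ 0.6523 -0.1347  0.1268] yaw 0.047 t 33.5 q7 -0.87 F [-0.   0.2 -2.4] w 0.0461 -> move cm [ 0.07 -0.06 11.08] turn 0.002
```

View pics/w9.png

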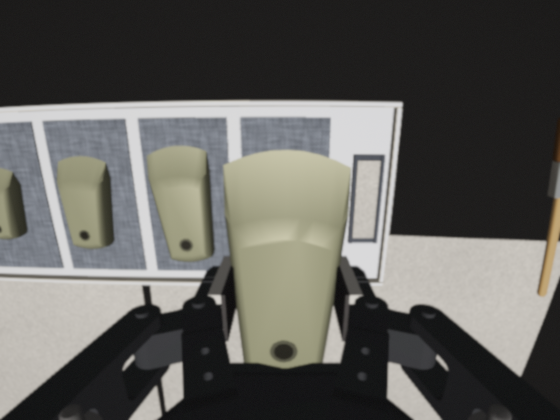

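axe_118 is over bay_d next to the card at (366,198), and the other three lie in their bays. Lowering.

apply_moves:
  steps:
    - [0.1, 0, 1.5, 0]
    - [0.1, 0, 3.5, 0]
    - [0.1, 0, 5.5, 0]
    - [0.1, 0, 7.5, 0]
    - [0.1, 0, 9, 0]
    - [0.1, 0, 10, 0]
    - [0.1, 0, 10.5, 0]
    - [0.1, 0, 10.8, 0]
    - [0.1, 0, 11, 0]
    - [0.1, 0, 11, 0]

```text
clock: 34.43
position: [0.6536, -0.1348, 0.0171]
tool_rot: [3.141, -0.001, 0.047]
force: [0.3, -0.7, -2.9]
grip_width: 0.0461
```

apply_moves:
  steps:
    - [0, 0, 0.03, 0]
    - [0, 0, 0.06, 0]
    - [0, 0, 0.09, 0]
    - [0, 0, 0.12, 0]
    - [0, 0, 0.15, 0]
    - [0, 0, 0.18, 0]
    - [0, 0, 0.2, 0]
    - [0, 0, 0.2, 0]
    - [0, 0, 0.2, 0]
    - [0, 0, 0.2, 0]

```text
clock: 35.27
position: [0.6534, -0.1347, 0.0151]
tool_rot: [-3.141, -0.0, 0.047]
force: [-2.4, 1.8, 5.2]
grip_width: 0.0462
```

apply_moves:
  steps:
    - [0, 0, 0, 0]
    - [0, 0, 0, 0]
    - [0, 0, 0, 0]
    - [0, 0, 0, 0]
    - [0, 0, 0, 0]
    - [0, 0, 0, 0]
    - [0, 0, 0, 0]
    - [0, 0, 0, 0]
    - [0, 0, 0, 0]
    - [0, 0, 0, 0]
  claw: 0.24

```text
clock: 36.1
position: [0.6533, -0.1347, 0.0148]
tool_rot: [3.142, 0.0, 0.047]
force: [0.1, -0.4, 0.0]
grip_width: 0.0649
```

apply_moves:
  steps:
    - [0, 0, -0.5, 0]
    - [0, 0, -1.5, 0]
    - [0, 0, -3, 0]
    - [0, 0, -5, 0]
    - [0, 0, -7, 0]
    - [0, 0, -9, 0]
    - [0, 0, -11, 0]
    - [0, 0, -13, 0]
    - [0, 0, -15, 0]
    - [0, 0, -15, 0]

```text
clock: 36.93
position: [0.6547, -0.1356, 0.1702]
tool_rot: [3.14, -0.006, 0.046]
force: [-0.2, 0.9, 0.6]
grip_width: 0.0649
```

apply_moves:
  steps:
    - [-1, -1, 0, 0]
    - [-3, 2, 0, 0]
    - [-5, 5, 0, 0]
    - [-8, 8, 0, 0]
    - [-11, 11, 0, 0]
    - [-14, 14, 0, 0]
    - [-17, 17, 0, 0]
    - [-18, 20, 0, 0]
    - [-18, 20, 0, 0]
    - [-18, 20, 0, 0]

```text
clock: 37.77
position: [0.4817, -0.345, 0.1661]
tool_rot: [3.141, -0.001, 0.043]
force: [-0.2, -0.4, -0.4]
grip_width: 0.0654
```

```bash
python3 - <<'E'
from h import *
plan(.6,-.2,.2,0)
f=cams.grab_frame('top'); g=f['color'][120:215,180:440]; cv2.imwrite('pics/t2.png',cv2.resize(g[:,:,::-1],None,fx=3,fy=3,interpolation=cv2.INTER_CUBIC))
L=dict(axe_118=(.654,-.134),axe_100=(.650,-.05),axe_82=(.6465,.0344),axe_66=(.643,.119))
hsv=cv2.cvtColor(f['color'],cv2.COLOR_RGB2HSV)
for n,b in L.items():
    c0=w2px(f,[b[0],b[1],.02])[0].round().astype(int); m=np.zeros(hsv.shape[:2],np.uint8)
    x0,y0=c0; w=((hsv[...,0]>20)&(hsv[...,0]<55)&(hsv[...,1]>20)).astype(np.uint8)
    m[y0-24:y0+25,x0-13:x0+14]=w[y0-24:y0+25,x0-13:x0+14]
    m=cv2.morphologyEx(m,cv2.MORPH_OPEN,np.ones((3,3)))
    P=px2w(f,np.argwhere(m)[:,::-1],.02)[:,:2]
    lo,hi=P.min(0),P.max(0); d,v=np.linalg.eigh(np.cov(P.T)); u=v[:,1]*np.sign(v[0,1])
    print(n,'extent',np.round((hi-lo)*1000),'mid-bay mm',np.round(((hi+lo)/2-b)*1000,1),'axis %.3f'%np.arctan2(u[1],u[0]))
for n in('brush','jar'): print(n,[(round(d['score'],2),np.round(px2w(f,d['uv'],0)[0],3)) for d in cams.pinpoint('top',n)[:1]])
E
```

```text
at [ 0.4817 -0.345   0.1661] yaw 0.043 t 37.8 q7 -0.47 F [-0.2 -0.4 -0.4] w 0.0654 -> move cm [ 12.45 -13.97  -3.39] turn 0.043
axe_118 extent [113.  52.] mid-bay mm [ 0.2 -0.1] axis 0.027
axe_100 extent [96. 49.] mid-bay mm [-1.8  1.7] axis 0.125
axe_82 extent [77. 38.] mid-bay mm [-2.7  1.2] axis -0.006
axe_66 extent [61. 33.] mid-bay mm [-2.1  0.5] axis 0.034
brush []
jar [(0.65, array([0.647, 0.363, 0.   ]))]
```

View pics/t2.png

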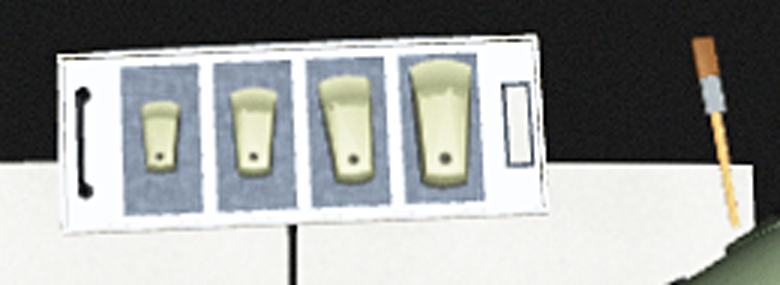

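All four lie centred, wide ends to the back, longest at the card (445,123) and shortest by the handle (160,136). The brush sits in its original spot. Handing in.

```bash
python3 -c "
from h import *
print(workorder.job_done(), telemetry.observe()['clock'])"
```

```text
the job is handed in; nothing more can be done
the job is handed in; nothing more can be done
```

The job is handed in; the hand-in reported no verdict. All four axe heads are in the tray, longest to shortest from the label card, which is at the right-hand end: 118 in bay_d, 100 in bay_c, 82 in bay_b and 66 in bay_a. I set each one down to light contact before opening the fingers. The clock read about 38 s of the 104 s allowed just before the hand-in.

**Placement:** The last top view puts every centre within about 3 mm of its bay centre (limit 12 mm). Each length is within about 0.08 rad of the tray's direction (limit 0.26 rad); axe_100 is the most turned. All cutting edges point to the back, and the arm is clear of everything.

**Brush and jar:** The jar was measured about 4 mm from its first reading, which is about the measuring error. The network did not find the brush in the last view. In the picture it appears to be in its original place.

**Gripping:** The fingertips pressed lightly on the bench while closing, at most about 22 N of wrist force.

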